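# Un-nest the sample cups and sort them into their size rows

### The arm

A 7-joint arm with a two-finger parallel gripper is mounted at the origin on the work surface. World frame = base frame: x ahead of the robot, y to its left, z up, the work surface at z = 0. Lengths are in mm, angles in rad, forces in N, time in s.
With the tool pointing down it reaches from about 425 to 875 mm from the base axis. Payload 4.7 kg.
Tool frame: the origin (TCP) lies at the very end of the fingers, on their centre line; the grasp point (between the pads) lies 19 mm behind it; z points along the fingers, y is the line along which they close (so a half turn about z gives the same grasp; the last joint's range is limited). The gripper opens to 85 mm and grips with 20 to 120 N. Pads are 22 mm wide; open, the fingers measure 114 mm over their backs; the gripper's body (76 mm by 85 mm) begins 54 mm behind the grasp point. The pads swing forward as they close: fully open they stand 13 mm farther back than shut.
Start: joints at [-1.229, 0.321, -0.07, 1.45, 0.023, 1.371, -0.057], TCP at [209.304, 615.402, 198.849] pointing down, gripper open.
Joint ranges: [-2.86, 2.86], [-0.3, 2.09], [-1.38, 1.24], [0.06, 2.45], [-1.56, 4.7], [0.09, 2.05], [-2.69, 2.69]. Speed limits (rad/s): [2.57, 2.57, 3.14, 3.14, 3.14, 3.14, 3.14].

### API

Orientations are given as a unit quaternion [w, x, y, z].
In Python, from rig import get_state, snapshot, sign_off, masks_of gives the robot as it stands.
- The arm moves only by the shell command python3 -m handwheel 'ROWS' [FORCE]. ROWS is JSON, a list of rows, each a list of 5 numbers: the shift along the world's x, y, z in cm, then the turn about the world's z in rad, then the finger opening in cm, from 0 to 8.54. A call has 1 to 5 rows; each row is the pose to reach, as a shift and turn from the pose commanded when the call began; what a row does not reach only later rows make up. A row lasts 1/8 s, in which the tool goes at most 62.5 mm and 10.7 degrees, less where a joint would pass 70% of its speed; a pose out of reach is approached as far as the arm can. A call with a gripper value outside its range is refused whole. The fingers move at their own pace and stop on an object; FORCE is the grip in N (left out, the last holds). Time passes only in rows, so rows that repeat a pose let the fingers close. It gives the time, the measured TCP pose, the force, the opening and the grip force at its end, in the units of the state.
- get_state(): the state, without advancing time (a new reading comes with each control period).
- snapshot(name): name is "scene" or "top" or "wrist"; returns a dict with "image" (420x560x3 uint8, red, green, blue), "z_map" (420x560 float32, mm along the optical axis (not along the pixel's ray), 0 where there is no reading), "fovy" (degrees; the focal length in pixels is half the picture's height over the tangent of half this angle, whatever the lens; pixels are square), "cx", "cy" (the principal point, pixels), "rvec" (rotation vector, rad) and "tvec" (3), from world to camera coordinates, as OpenCV has them; the wrist camera has in their place "hand_eye" (4x4, takes a point from camera to tool coordinates, whose origin is the TCP and whose axes are the flange's). Camera axes: x right, y down, z forward; pixel columns grow to the right and rows downward; lengths in mm; the calibration is good to about 2 mm. A picture is of the moment at which its call begins: read the wrist's pose just before it.
- sign_off(): hands the job in; it is judged then, once.
Trained networks look in a picture, given as the dict that the camera call returned (one of the last four; its "shot" number tells which), for a name from the list of things; names that differ only in an ending like _2 or _b are one class to them, and where a whole thing is asked for, a point or a joint stands for the part that bears it (a point fixed in the world has none). Each returns a list of dicts, best first, with "score" (0 to 1); they miss things now and then, are a little off and sometimes report something else, mostly with a low value. They report only what shows in the picture. A call takes as long as a camera call. They do not tell look-alikes from the thing itself.
- masks_of(target, picture): "region" (420x560 bool, what is visible of it) and "bbox" ([left, top, right, bottom] in pixels, round what is visible of it).
The state is a dict: "clock": time; "joint_positions": joint angles; "joint_vel": joint speeds; "effort": joint torques, N m; "position": TCP position; "tool_rot": TCP orientation; "force": force on the tool from outside, world axes, zero at the start; "ft_torque": the same for the moment, N m; "width": opening from 0.0 (shut) to 1.0 (fully open); "gripper_force": force on a finger pad.
Only numpy, scipy, OpenCV 4.12 (cv2) and the standard library are available. Lean on these libraries where they do the work, as an engineer would, in place of code of your own. Each camera call takes 0.05 s, during which the arm holds its last target. There are 200 camera calls.

### The job

Take the nested sample cups apart one at a time, innermost first, and put each away in the row that already holds a cup of its size before taking the next: standing upright on the bench between the rails, wholly inside the row's mouth. Set the narrow and the middle cup down gently, without dropping them; slide the wide outer cup along the bench into its row without lifting or tipping it. Leave the cups already stored and the bottle where they stand.

Things in the scene. Friction and masses are not known exactly. Their poses are not given: they have to be found in the camera images.
- narrow_cup: tall narrow blue straight-sided plastic sample cup, open at the top, 44 mm outside diameter, 140 mm tall, wall 3 mm, floor 4 mm thick; origin at the centre of its underside, z up along its axis. Starts standing loose inside the middle cup, up to 4 mm off its centre, its underside 8 mm above the bench and its rim 39 mm above the middle cup's rim. About 0.05 to 0.1 kg.
- middle_cup: middle-sized white straight-sided plastic sample cup, open at the top, 62 mm outside diameter, 105 mm tall, wall 3 mm, floor 4 mm thick; origin at the centre of its underside, z up along its axis. Starts standing loose inside the wide cup, up to 8 mm off its centre, its underside 4 mm above the bench and its rim 49 mm above the wide cup's rim. About 0.06 to 0.13 kg.
- wide_cup: low wide green straight-sided plastic sample cup, open at the top, 90 mm outside diameter, 60 mm tall, wall 3 mm, floor 4 mm thick; origin at the centre of its underside, z up along its axis. Starts on the bench, the outermost of the nest. Too wide to take across; once empty it can be pushed from outside or dragged by shut fingers lowered inside it (84 mm inner diameter). About 0.1 to 0.2 kg.
- narrow_row: Row for the tall narrow blue cups: a fixed open lane on the bench between two aluminium rails 15 mm high, 6 mm thick, 260 mm long, 62 mm apart inside, grey strip (0.8 mm thick, look only: cups stand on the bench itself). Origin at the lane's centre on the bench; its y axis runs along the lane. The mouth, open to the bench, is at y = -130 mm (on the nest's side); a low end rail closes it at y = +130 mm (inner face at +124). Which row lies nearest the robot varies.
- middle_row: Row for the middle-sized white cups: a fixed open lane on the bench between two aluminium rails 15 mm high, 6 mm thick, 260 mm long, 80 mm apart inside, grey strip (0.8 mm thick, look only: cups stand on the bench itself). Origin at the lane's centre on the bench; its y axis runs along the lane. The mouth, open to the bench, is at y = -130 mm (on the nest's side); a low end rail closes it at y = +130 mm (inner face at +124). Which row lies nearest the robot varies.
- wide_row: Row for the low wide green cups: a fixed open lane on the bench between two aluminium rails 15 mm high, 6 mm thick, 260 mm long, 106 mm apart inside, grey strip (0.8 mm thick, look only: cups stand on the bench itself). Origin at the lane's centre on the bench; its y axis runs along the lane. The mouth, open to the bench, is at y = -130 mm (on the nest's side); a low end rail closes it at y = +130 mm (inner face at +124). Which row lies nearest the robot varies.
- narrow_stored: A loose tall narrow blue cup, same size as the one in the nest, already standing near the closed end of its row (55 to 75 mm beyond the lane's centre); to be left there. Origin at the centre of its underside.
- middle_stored: A loose middle-sized white cup, same size as the one in the nest, already standing near the closed end of its row (55 to 75 mm beyond the lane's centre); to be left there. Origin at the centre of its underside.
- wide_stored: A loose low wide green cup, same size as the one in the nest, already standing near the closed end of its row (55 to 75 mm beyond the lane's centre); to be left there. Origin at the centre of its underside.
- reagent_bottle: Closed amber bottle with a red cap, 66 mm diameter, 150 mm tall, standing to the right of the nest (seen from the robot); a bystander. Origin at the centre of its underside.
Not all that is in view belongs to the job. Leave any black or yellow look-alike of the narrow_stored alone.

How it is judged:
By the outcome, as a careful person would: the job done as asked, in the order asked, and still so for the second after the job is handed in, with the robot touching nothing.
It also fails if it takes over 67 s, if anything falls off the work surface, if the arm or the gripper's body presses on something with over 40 N, if the wrist force passes 120 N, or if a joint passes its speed limit or range.

## Working session

There is one attempt and no reset: what is moved stays moved. The work goes in short steps, Python scripts to look and compute and a shell command to move; the robot and the scene stay as the last step left them, time stands still between calls to the robot, and variables do not carry over. Pictures are saved under pics/ and viewed, at most 10 in all, crops included, and the job is handed in when it is done.

```bash
ls; mkdir -p pics; cat > h.py <<'E'
import numpy as np, cv2
from rig import get_state, snapshot, sign_off, masks_of
def cam(p):
    R=cv2.Rodrigues(np.array(p["rvec"],float))[0]; t=np.array(p["tvec"],float)
    f=210/np.tan(np.radians(p["fovy"])/2)
    return R,t,f
def cloud(p):
    R,t,f=cam(p); z=p["z_map"].astype(float)
    v,u=np.mgrid[:420,:560]
    c=np.stack([(u-p["cx"])/f*z,(v-p["cy"])/f*z,z],-1)
    w=(c-t)@R; w[z==0]=np.nan
    return w
def save(p,n): cv2.imwrite("pics/"+n+".png",p["image"][:,:,::-1])
E
python3 - <<'E'
from h import *
for n in("top","scene"):
    p=snapshot(n); save(p,n+"0"); w=cloud(p)
    for t in "narrow_cup middle_cup wide_cup narrow_row middle_row wide_row narrow_stored middle_stored wide_stored reagent_bottle".split():
        for m in masks_of(t,p):
            q=w[m["region"]]; q=q[~np.isnan(q[:,0])]
            if len(q)==0: continue
            top=q[q[:,2]>np.percentile(q[:,2],95)-6]
            print(n,t,round(m["score"],2),np.round(m["bbox"]),"zmax",np.round(np.percentile(q[:,2],97)),"ctr",np.round((top.min(0)+top.max(0))/2)[:2])
s=get_state();print(s["clock"],s["position"],s["tool_rot"],s["width"])
E
```

```text
pics
top narrow_cup 0.56 [323. 201. 353. 227.] zmax 151.0 ctr [ 626. -215.]
top middle_cup 0.56 [319. 198. 356. 233.] zmax 148.0 ctr [ 627. -217.]
top middle_cup 0.22 [117. 223. 152. 248.] zmax 106.0 ctr [584. 221.]
top wide_cup 0.65 [310. 192. 355. 234.] zmax 63.0 ctr [ 628. -216.]
top narrow_row 0.97 [138. 165. 251. 204.] zmax 17.0 ctr [703.  99.]
top middle_row 0.66 [114. 216. 227. 256.] zmax 17.0 ctr [587. 157.]
top wide_row 0.76 [131. 262. 246. 315.] zmax 17.0 ctr [471. 106.]
top narrow_stored 0.86 [147. 166. 175. 195.] zmax 141.0 ctr [702. 161.]
top narrow_stored 0.86 [188. 100. 216. 135.] zmax 141.0 ctr [838.  73.]
top narrow_stored 0.71 [146. 117. 179. 153.] zmax 141.0 ctr [802. 159.]
top narrow_stored 0.16 [135. 269. 179. 309.] zmax 61.0 ctr [473. 173.]
top middle_stored 0.96 [113. 220. 155. 246.] zmax 107.0 ctr [585. 221.]
top wide_stored 0.79 [132. 268. 181. 309.] zmax 61.0 ctr [475. 173.]
top wide_stored 0.34 [137. 167. 251. 206.] zmax 18.0 ctr [703.  99.]
top reagent_bottle 0.68 [389. 219. 425. 250.] zmax 152.0 ctr [ 582. -374.]
top reagent_bottle 0.24 [323. 199. 351. 22
[... 687 characters left out ...]
d 0.65 [362. 236. 398. 288.] zmax 140.0 ctr [840.  73.]
scene narrow_stored 0.63 [420. 200. 459. 251.] zmax 140.0 ctr [794. 234.]
scene narrow_stored 0.6 [394. 210. 430. 261.] zmax 140.0 ctr [819. 133.]
scene narrow_stored 0.37 [198. 200. 234. 237.] zmax 110.0 ctr [ 634. -216.]
scene middle_stored 0.73 [372. 138. 401. 184.] zmax 106.0 ctr [623. 197.]
scene middle_stored 0.19 [375. 172. 405. 225.] zmax 140.0 ctr [704. 162.]
scene wide_stored 0.63 [330. 118. 368. 159.] zmax 60.0 ctr [473. 173.]
scene reagent_bottle 0.78 [125. 196. 161. 251.] zmax 151.0 ctr [ 584. -375.]
1.1 [209.30840766 615.42549256 198.87585326] [2.44807518e-05 1.63153476e-01 9.86600698e-01 6.99161460e-05] 0.9971682701549122
```

```bash
python3 - <<'E'
from h import *
a=cv2.imread("pics/top0.png")[80:330,100:440]; cv2.imwrite("pics/c1.png",cv2.resize(a,None,fx=2.35,fy=2.35,interpolation=cv2.INTER_CUBIC))
# geometry: rows' rails
p=snapshot("top"); w=cloud(p)
for t in ("narrow_row","middle_row","wide_row"):
    m=[m for m in masks_of(t,p)][0]; q=w[m["region"]]; q=q[~np.isnan(q[:,0])]
    q=q[(q[:,2]>11)&(q[:,2]<19)]
    r=cv2.minAreaRect(q[:,:2].astype(np.float32)); print(t,np.round(r[0]),np.round(r[1]),round(r[2],1))
# cup rims by circle fit at height slices
def rim(z,c,rad,tag):
    q=w.reshape(-1,3); q=q[(abs(q[:,2]-z)<4)&(np.hypot(q[:,0]-c[0],q[:,1]-c[1])<rad)]
    (x,y),r=cv2.minEnclosingCircle(q[:,:2].astype(np.float32)); print(tag,len(q),round(x),round(y),round(r,1))
rim(148,(626,-215),45,"narrow");rim(109,(627,-217),55,"mid");rim(60,(628,-216),70,"wide")
rim(140,(702,161),45,"nst");rim(105,(585,221),55,"mst");rim(60,(474,173),70,"wst")
s=get_state(); R=s["tool_rot"];print(R)
E
```

```text
narrow_row [703.  99.] [259.  73.] 89.7
middle_row [587. 157.] [ 92. 258.] 0.8
wide_row [471. 106.] [260. 118.] 88.9
narrow 99 627 -215 22.1
mid 136 626 -216 30.9
wide 213 628 -216 45.3
nst 99 703 161 22.2
mst 145 584 221 31.2
wst 190 473 174 45.4
[4.61927294e-05 1.63177787e-01 9.86596678e-01 5.05505991e-05]
```

View pics/c1.png

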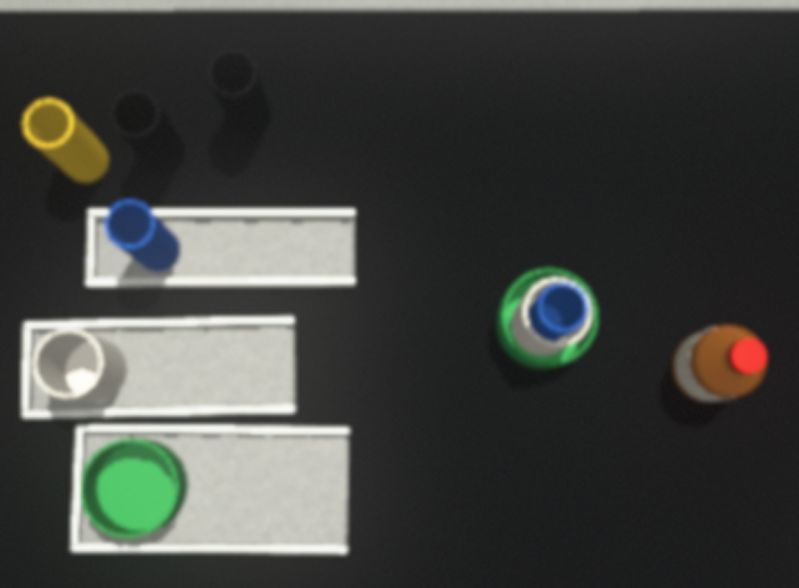

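The top crop shows the nest (green/white/blue) at about (333,212) in the full picture and the bottle at (407,235). The rows are blue (far), white (middle) and green (near). Narrow_stored candidates in the full picture are:
- (155,175): blue, inside the narrow row. This is the stored cup, because its colour and place fit.
- (121,132): yellow, a look-alike.
- (158,128) and (199,111): black, look-alikes.

The only blue cup nested in the white one is at (338,212), and that is the one to take.

```bash
python3 -m handwheel '[[2.4,-4.8,1,-0.17,6],[4.8,-9.6,2,-0.34,6],[7.2,-14.4,3,-0.51,6],[9.6,-19.2,4,-0.68,6],[12.0,-24.0,4.5,-0.85,6]]' 25; python3 -m handwheel '[[2.4,-4.8,0,-0.17,6],[4.8,-9.6,0,-0.34,6],[7.2,-14.4,0,-0.393,6],[9.6,-19.2,0,-0.393,6],[12.0,-24.0,0,-0.393,6]]' ; python3 -m handwheel '[[2.4,-4.8,0,0,6],[4.8,-9.6,0,0,6],[7.2,-14.4,0,0,6],[9.6,-19.2,0,0,6],[12.0,-24.0,0,0,6]]'
```

```text
clock: 1.92
position: [330.2, 374.0, 244.7]
tool_rot: [0.0, 0.558, 0.83, 0.001]
force: [1.5, 1.0, -0.6]
width: 0.704
gripper_force: 0.0
clock: 2.55
position: [449.9, 133.8, 244.2]
tool_rot: [0.0, 0.707, 0.707, 0.001]
force: [0.9, -0.0, -0.3]
width: 0.707
gripper_force: 0.0
clock: 3.18
position: [570.1, -105.9, 244.3]
tool_rot: [0.0, 0.707, 0.707, 0.001]
force: [0.2, 0.4, 0.0]
width: 0.705
gripper_force: 0.0
```

```bash
python3 -m handwheel '[[2,-4,0,0,6],[4,-8,0,0,6],[5.7,-10.9,0,0,6],[5.7,-10.9,0,0,6]]'; cat >> h.py <<'E'
from scipy.spatial.transform import Rotation as Ro
def wcloud():
    s=get_state(); p=snapshot("wrist"); f=210/np.tan(np.radians(p["fovy"])/2); z=p["z_map"].astype(float)
    v,u=np.mgrid[:420,:560]; c=np.stack([(u-p["cx"])/f*z,(v-p["cy"])/f*z,z,np.ones_like(z)],-1)
    q=s["tool_rot"]; T=c@np.array(p["hand_eye"]).T
    w=T[...,:3]@Ro.from_quat([q[1],q[2],q[3],q[0]]).as_matrix().T+np.array(s["position"]); w[z==0]=np.nan
    return s,p,w
def rim(w,z,c,rad,tag):
    q=w.reshape(-1,3); q=q[(abs(q[:,2]-z)<5)&(np.hypot(q[:,0]-c[0],q[:,1]-c[1])<rad)]
    if len(q)<5: print(tag,len(q)); return
    (x,y),r=cv2.minEnclosingCircle(q[:,:2].astype(np.float32)); print(tag,len(q),round(x),round(y),round(r,1),"z",np.round(np.median(q[:,2]),1))
E
python3 - <<'E'
from h import *
s,p,w=wcloud(); save(p,"w1")
rim(w,148,(627,-215),40,"n");rim(w,109,(627,-215),50,"m");rim(w,60,(627,-215),65,"w")
p=snapshot("top");w=cloud(p)
rim(w,148,(627,-215),40,"n");rim(w,109,(627,-215),50,"m")
E
```

```text
clock: 3.68
position: [626.0, -216.8, 243.1]
tool_rot: [0.0, 0.709, 0.706, -0.001]
force: [-0.3, -0.0, -0.2]
width: 0.7
gripper_force: 0.0
n 695 625 -214 21.9 z 148.3
m 719 626 -214 30.8 z 109.4
w 809 627 -214 44.9 z 60.5
n 38 630 -206 18.0 z 147.9
m 65 630 -209 29.2 z 109.7
```

View pics/w1.png

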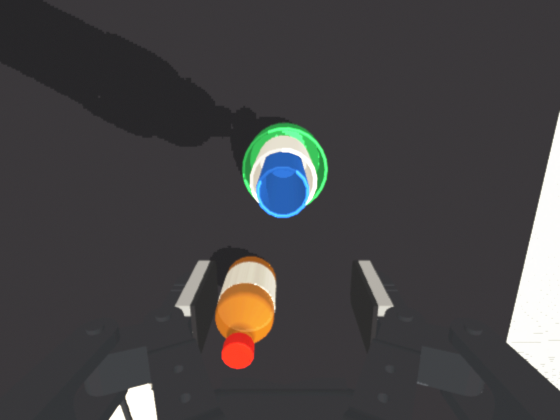

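The wrist view shows the blue rim at (283,190), centred between the open fingers. The bottle at (245,300) is well clear of them. Next I descend, grip and lift.

```bash
python3 -m handwheel '[[0,0.2,-4,0,6],[0,0.2,-8,0,6],[0,0.2,-11,0,6],[0,0.2,-12.7,0,6],[0,0.2,-12.7,0,6]]'; python3 -m handwheel '[[0,0,0,0,4],[0,0,0,0,4],[0,0,0,0,4],[0,0,0,0,4]]' 25;  python3 -m handwheel '[[0,0,1,0,4],[0,0,3,0,4],[0,0,6,0,4],[0,0,9,0,4],[0,0,12,0,4]]'
```

```text
clock: 4.4
position: [625.9, -210.1, 116.2]
tool_rot: [-0.001, 0.707, 0.708, -0.0]
force: [-1.3, 0.4, 0.3]
width: 0.706
gripper_force: 0.0
clock: 4.9
position: [626.5, -211.8, 117.2]
tool_rot: [0.0, 0.707, 0.707, 0.0]
force: [-0.4, 0.1, -0.4]
width: 0.467
gripper_force: 0.0
clock: 5.52
position: [626.6, -211.9, 239.7]
tool_rot: [0.001, 0.707, 0.707, 0.001]
force: [-0.7, 0.6, -0.5]
width: 0.473
gripper_force: 0.0
```

```bash
python3 - <<'E'
from h import *
s,p,w=wcloud(); save(p,"w2"); print(s["width"],s["gripper_force"])
rim(w,148,(627,-215),40,"n");rim(w,109,(627,-215),50,"m");rim(w,60,(627,-215),65,"w")
p=snapshot("scene"); cv2.imwrite("pics/s2.png",cv2.resize(p["image"][100:300,100:350,::-1],None,fx=3,fy=3))
E
```

```text
0.4729270844229875 0.0
n 695 625 -214 22.0 z 148.3
m 751 625 -214 30.8 z 109.4
w 793 627 -214 45.0 z 60.5
```

View pics/s2.png

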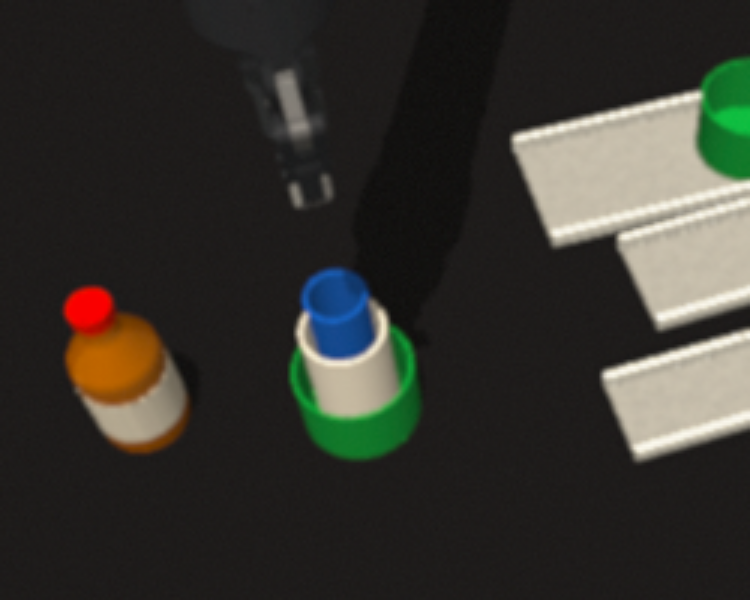

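The scene view shows the gripper (310,190) directly above the nest. The nest at (340,330) is undisturbed, so the fingers never gripped. I'll check the true finger gap.

```bash
python3 - <<'E'
from h import *
s,p,w=wcloud(); P=np.array(s["position"]); print(s["position"],s["width"])
d=w-P; 
for lo,hi in((-15,-5),(-5,5),(5,15),(15,25),(25,40)):
    k=(d[...,2]>lo)&(d[...,2]<=hi)&(np.hypot(d[...,0],d[...,1])<90); q=d[k]
    L=q[q[:,0]<0];R=q[q[:,0]>=0]
    print(lo,hi,len(L),len(R),L.size and np.round(np.r_[L.min(0),L.max(0)]),R.size and np.round(np.r_[R.min(0),R.max(0)]))
save(p,"w3")
E
```

```text
[ 628.31606438 -213.03670896  242.58358653] 0.4689604941496203
-15 -5 0 0 0 0
-5 5 0 0 0 0
5 15 0 0 0 0
15 25 0 0 0 0
25 40 99 96 [-26. -11.  33. -19.  11.  40.] [ 20. -10.  34.  27.  11.  40.]
```

View pics/w3.png

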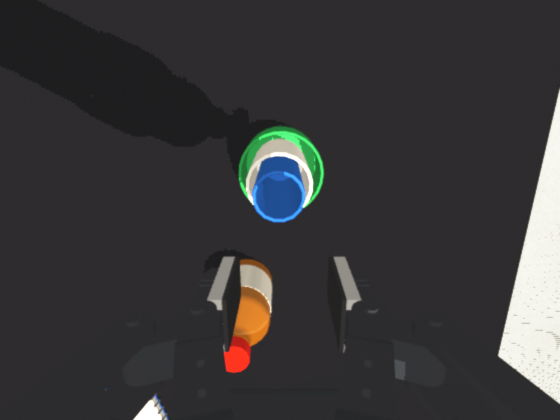

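The wrist picture shows the finger tips (225,260) and (345,260), with the blue cup (279,195) below them. The depth cloud puts the tips about 33 mm above the reported TCP, which would explain the miss. I'll cross-check with the fixed cameras.

```bash
python3 - <<'E'
from h import *
P=np.array(get_state()["position"])
for n in("scene","top"):
    p=snapshot(n); w=cloud(p); d=w-P
    k=(np.hypot(d[...,0],d[...,1])<35)&(w[...,2]>165); q=w[k]; print(n,len(q),np.round(np.sort(q[:,2])[:12]), np.round(q[q[:,2]<np.nanmin(q[:,2])+12].mean(0)))
E
```

```text
scene 1598 [275. 275. 276. 276. 276. 276. 276. 278. 278. 280. 281. 281.] [ 657. -215.  282.]
top 3152 [651. 652. 652. 652. 653. 653. 653. 654. 654. 654. 655. 655.] [ 637. -219.  660.]
```

```bash
python3 -m handwheel '[[0,-0.3,-4,0,6.2],[0,-0.3,-8,0,6.2],[0,-0.3,-11,0,6.2],[0,-0.3,-13.5,0,6.2],[0,-0.3,-15.4,0,6.2]]'; python3 -m handwheel '[[0,0,0,0,6.2],[0,0,0,0,3.5],[0,0,0,0,3.5],[0,0,0,0,3.5],[0,0,0,0,3.5]]' 25; python3 -m handwheel '[[0,0,0.2,0,3.5],[0,0,0.4,0,3.5]]'
```

```text
clock: 6.4
position: [625.1, -214.1, 80.5]
tool_rot: [-0.001, 0.707, 0.707, -0.001]
force: [0.4, 0.2, 0.5]
width: 0.725
gripper_force: 0.0
clock: 7.02
position: [626.9, -214.8, 83.8]
tool_rot: [0.001, 0.707, 0.707, 0.0]
force: [-0.4, -0.5, 3.5]
width: 0.513
gripper_force: 25.7
clock: 7.28
position: [626.1, -214.4, 86.7]
tool_rot: [-0.0, 0.707, 0.707, -0.0]
force: [0.8, -0.4, -0.3]
width: 0.514
gripper_force: 25.5
```

```bash
python3 -m handwheel '[[0,0,1.5,0,3.5],[0,0,4,0,3.5],[0,0,7,0,3.5],[0,0,10,0,3.5],[0,0,12.5,0,3.5]]'; python3 - <<'E'
from h import *
p=snapshot("scene"); w=cloud(p)
for t in("narrow_cup","middle_cup","wide_cup"):
  for m in masks_of(t,p)[:2]:
    q=w[m["region"]];q=q[~np.isnan(q[:,0])]; print(t,m["score"],m["bbox"],np.round(np.percentile(q,[2,98],axis=0)))
cv2.imwrite("pics/s3.png",cv2.resize(p["image"][50:300,100:350,::-1],None,fx=2.4,fy=2.4))
E
```

```text
clock: 7.9
position: [626.6, -214.9, 214.3]
tool_rot: [0.001, 0.707, 0.707, 0.0]
force: [0.3, -0.5, -0.1]
width: 0.511
gripper_force: 25.6
narrow_cup 0.88 [189.4, 153.4, 221.2, 212.1] [[ 461. -237.    0.]
 [ 656. -194.  279.]]
middle_cup 0.84 [201.8, 198.1, 232.3, 235.7] [[ 598. -244.   33.]
 [ 657. -187.  110.]]
middle_cup 0.48 [303.0, 195.9, 407.3, 254.2] [[669. -28.  -2.]
 [741. 222.  17.]]
wide_cup 0.79 [196.7, 211.9, 242.3, 254.7] [[ 601. -260.   -0.]
 [ 673. -173.   62.]]
wide_cup 0.54 [271.0, 134.1, 375.0, 184.5] [[413. -21.  -2.]
 [531. 228.  17.]]
```

View pics/s3.png

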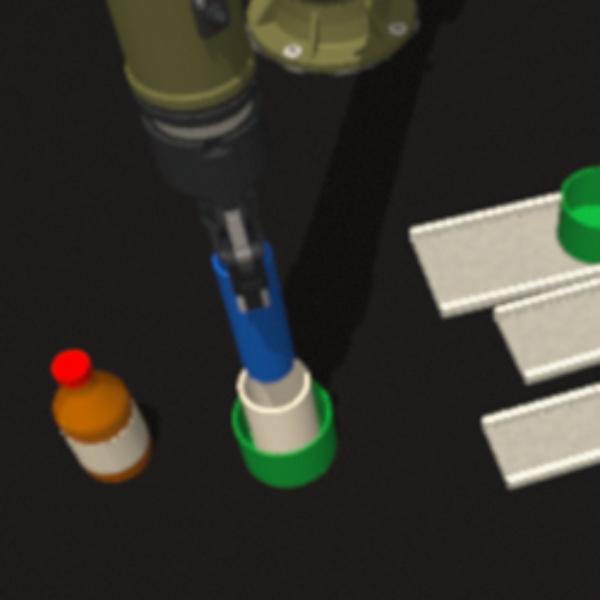

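The blue cup (255,310) hangs upright in the fingers, clear above the white and green cups (275,420). Next I carry it to the narrow row.

```bash
python3 -m handwheel '[[1,-0,0,0,3.5],[2.6,5,0,0,3.5],[4.2,10,0,0,3.5],[5.8,15,0,0,3.5],[6.8,20,0,0,3.5]]'; python3 -m handwheel '[[0.7,3,0,0,3.5],[0.8,5.5,0,0,3.5],[0.8,5.5,-3,0,3.5],[0.8,5.5,-6,0,3.5],[0.8,5.5,-8,0,3.5]]';python3 -m handwheel '[[0,0,-2,0,3.5],[0,0,-3.5,0,3.5],[0,0,-4.2,0,3.5],[0,0,-4.6,0,3.5],[0,0,-4.6,0,3.5]]'
python3 - <<'E'
from h import *
s=get_state();p=snapshot("top");w=cloud(p);q=w.reshape(-1,3);print(s["position"],s["force"])
p=snapshot("scene");w=cloud(p)
im=p["image"].astype(int);blue=(im[...,2]>im[...,0]+50)&(im[...,2]>90)
d=w[blue&(abs(w[...,0]-703)<40)&(abs(w[...,1]-40)<40)];print(np.round(np.nanpercentile(d,[0,2,98,100],axis=0)))
E
```

```text
clock: 8.72
position: [694.7, -12.3, 210.0]
tool_rot: [-0.001, 0.707, 0.707, -0.001]
force: [-0.5, -0.5, -1.2]
width: 0.512
gripper_force: 25.7
clock: 9.35
position: [701.4, 40.0, 129.6]
tool_rot: [-0.001, 0.707, 0.707, -0.001]
force: [0.5, -0.2, -0.5]
width: 0.511
gripper_force: 25.7
clock: 9.98
position: [702.6, 40.4, 86.2]
tool_rot: [0.0, 0.707, 0.707, 0.0]
force: [-1.4, 0.3, -1.1]
width: 0.513
gripper_force: 25.7
[702.56604463  40.3544873   86.21381802] [-1.42138408  0.26657735 -1.05467722]
[[682.  18.  14.]
 [684.  18.  20.]
 [725.  50. 152.]
 [738.  54. 188.]]
```

```bash
for i in 1; do python3 -m handwheel '[[0,0,-0.3,0,3.5],[0,0,-0.6,0,3.5],[0,0,-0.8,0,3.5],[0,0,-0.8,0,3.5]]'; done | grep -E "pos|force:"; python3 -m handwheel '[[0,0,-0.1,0,3.5],[0,0,-0.2,0,3.5]]'| grep -E "pos|force:"
```

```text
position: [702.1, 40.4, 77.5]
force: [0.1, 0.1, -1.4]
gripper_force: 25.7
position: [702.3, 40.4, 75.9]
force: [0.2, 0.2, 2.9]
gripper_force: 26.0
```

```bash
python3 -m handwheel '[[0,0,-0.1,0,3.5],[0,0,-0.1,0,3.5]]'| grep -E "pos|force:"
```

```text
position: [702.5, 40.3, 75.8]
force: [-2.6, -0.3, 5.0]
gripper_force: 26.3
```

```bash
python3 -m handwheel '[[0,0,0.1,0,5.6],[0,0,0.1,0,5.6],[0,0,0.1,0,5.6],[0,0,0.1,0,5.6],[0,0,2,0,5.6]]'| grep -E "pos|force:";python3 -m handwheel '[[0,0,4,0,5.6],[0,0,8,0,5.6],[0,0,12,0,5.6]]'| grep -E "pos|force:";python3 -m handwheel '[[-2,-5,0,0,7.8],[-3.5,-10,0,0,7.8],[-5,-15,0,0,7.8],[-6.5,-20,0,0,7.8],[-7.6,-25.4,0,0,7.8]]'; python3 - <<'E'
from h import *
p=snapshot("top");w=cloud(p);rim(w,140,(703,40),40,"n");rim(w,140,(703,161),40,"nst")
s,p,w=wcloud();print(s["position"]);rim(w,109,(627,-215),60,"m");rim(w,60,(627,-215),65,"w")
d=w-np.array(s["position"]);k=(d[...,2]>-10)&(d[...,2]<60)&(np.hypot(d[...,0],d[...,1])<70);print(np.round(np.nanpercentile(d[k],[0,1,99],axis=0)))
E
```

```text
position: [700.9, 40.5, 93.7]
force: [-0.7, -0.2, 0.3]
gripper_force: 0.0
position: [702.6, 40.1, 217.9]
force: [-0.4, 0.5, 0.1]
gripper_force: 0.0
clock: 12.7
position: [626.1, -215.0, 216.8]
tool_rot: [0.001, 0.707, 0.707, 0.001]
force: [0.4, -0.2, -0.2]
width: 0.912
gripper_force: 0.0
n 103 702 40 22.2 z 139.4
nst 108 702 161 22.0 z 139.5
[ 621.93334713 -226.34610575  217.299411  ]
m 918 625 -214 31.0 z 109.3
w 970 627 -214 44.8 z 60.4
[[-52. -12.  42.]
 [-51. -11.  44.]
 [ 52.  12.  60.]]
```

```bash
python3 -m handwheel '[[-0.05,0,-5,0,7.8],[-0.05,0,-10,0,7.8],[-0.05,0,-14,0,7.8],[-0.05,0,-17,0,7.8],[-0.05,0,-18,0,7.8]]'| grep -E "pos|force:|width"; python3 -m handwheel '[[0,0,0,0,5.4],[0,0,0,0,5.4],[0,0,0,0,5.4],[0,0,0,0,5.4],[0,0,0.3,0,5.4]]' 25; python3 -m handwheel '[[0,0,1,0,5.4],[0,0,3,0,5.4],[0,0,6,0,5.4],[0,0,9,0,5.4],[0,0,9,0,5.4]]'; python3 - <<'E'
from h import *
p=snapshot("scene");w=cloud(p);
for t in("middle_cup","wide_cup"):
  for m in masks_of(t,p)[:1]:
    q=w[m["region"]];q=q[~np.isnan(q[:,0])]; print(t,m["score"],m["bbox"],np.round(np.percentile(q,[2,98],axis=0)))
cv2.imwrite("pics/s4.png",cv2.resize(p["image"][50:300,100:400,::-1],None,fx=2.4,fy=2.4))
E
```

```text
position: [625.2, -213.1, 34.0]
force: [0.7, -0.5, 1.1]
width: 0.908
gripper_force: 0.0
clock: 14.05
position: [625.8, -213.5, 38.0]
tool_rot: [-0.0, 0.707, 0.707, 0.0]
force: [0.4, -0.2, -1.0]
width: 0.717
gripper_force: 27.5
clock: 14.68
position: [628.0, -214.9, 132.2]
tool_rot: [0.003, 0.707, 0.707, 0.002]
force: [-0.5, 0.1, -0.9]
width: 0.719
gripper_force: 27.6
middle_cup 0.65 [192.5, 170.7, 229.2, 222.7] [[ 603. -246.  101.]
 [ 666. -187.  208.]]
```

View pics/s4.png

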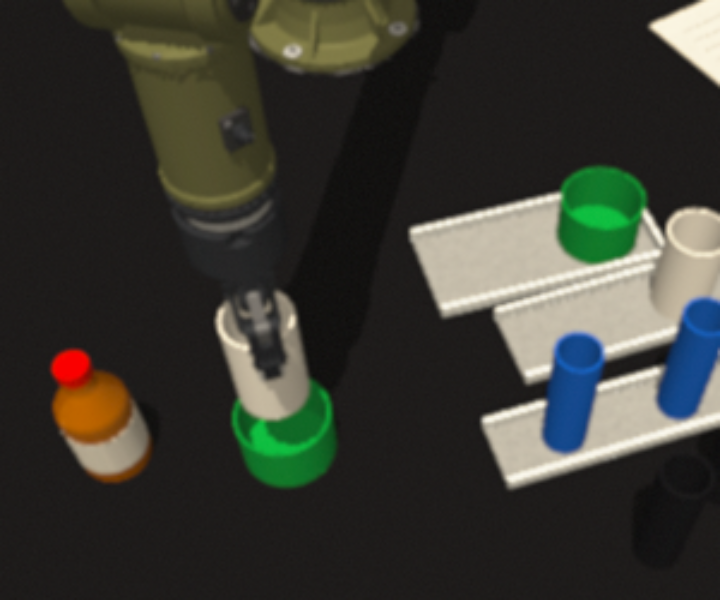

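The white cup (263,350) is held upright, clear of the green cup (285,435). The blue cup stands in its row at (573,395). Now I carry the white one to the middle row.

```bash
python3 -m handwheel '[[-0.7,5.5,0,0,5.4],[-1.4,11,0,0,5.4],[-2.2,17,0,0,5.4],[-3,23,0,0,5.4],[-3.6,29,0,0,5.4]]'| grep -E "pos|force:";python3 -m handwheel '[[-0.4,3.4,0,0,5.4],[-0.4,3.4,-2.5,0,5.4],[-0.4,3.4,-5.5,0,5.4],[-0.4,3.4,-7.8,0,5.4],[-0.4,3.4,-8.4,0,5.4]]'| grep -E "pos|force:"; python3 -m handwheel '[[0,0,-0.3,0,5.4],[0,0,-0.6,0,5.4],[0,0,-0.8,0,5.4],[0,0,-0.9,0,5.4]]'| grep -E "pos|force:"; python3 -m handwheel '[[0,0,-0.1,0,5.4],[0,0,-0.2,0,5.4]]'| grep -E "pos|force:"
```

```text
position: [588.4, 78.3, 126.8]
force: [0.0, 0.1, -0.8]
gripper_force: 27.9
position: [583.5, 110.0, 41.2]
force: [-0.7, -0.5, -1.4]
gripper_force: 27.9
position: [586.1, 110.5, 35.2]
force: [0.3, -0.3, -0.6]
gripper_force: 27.9
position: [585.9, 110.5, 32.9]
force: [-0.5, 0.2, -1.3]
gripper_force: 27.9
```

```bash
python3 -m handwheel '[[0,0,-0.1,0,5.4],[0,0,-0.2,0,5.4],[0,0,-0.2,0,5.4]]'| grep -E "pos|force:"
```

```text
position: [585.9, 110.5, 31.7]
force: [-2.8, -0.6, 4.5]
gripper_force: 28.3
```

```bash
python3 -m handwheel '[[0,0,-0.1,0,5.4],[0,0,-0.1,0,5.4]]'| grep -E "pos|force:"
```

```text
position: [585.9, 110.6, 31.7]
force: [-5.3, 0.2, 11.7]
gripper_force: 28.7
```

```bash
python3 -m handwheel '[[0,0,0.1,0,7.2],[0,0,0.1,0,7.2],[0,0,0.1,0,7.2],[0,0,0.1,0,7.2],[0,0,2,0,7.2]]'| grep -E "pos|force:";python3 -m handwheel '[[0,0,4,0,7.2],[0,0,8,0,7.2],[0,0,12,0,6]]'| grep -E "pos|force:";python3 -m handwheel '[[0.8,-5.5,0,0,4],[1.6,-11,0,0,4],[2.4,-16.5,0,0,4],[3.2,-22,0,0,4],[3.8,-27,0,0,4]]'| grep -E "pos|force:"; python3 -m handwheel '[[0.3,-3,0,0,4],[0.3,-5.5,0,0,4],[0.3,-5.5,0,0,4]]'; python3 - <<'E'
from h import *
p=snapshot("top");w=cloud(p);rim(w,140,(703,40),40,"n");rim(w,105,(586,111),50,"m");rim(w,105,(585,221),50,"mst");rim(w,60,(473,174),60,"wst")
k=(abs(w[...,0]-471)<70)&(w[...,1]>-60)&(w[...,1]<245)&(w[...,2]>12)&(w[...,2]<18);q=w[k]
for y in(-15,10,40,70,100):
  b=q[abs(q[:,1]-y)<12]; x=b[:,0]; print(y,np.round([x[x<471].min(),x[x<471].max(),x[x>471].min(),x[x>471].max()]))
print("mouth",np.round(q[:,1].min()))
s,p,w=wcloud();print(s["position"]);rim(w,60,(627,-215),65,"w")
d=w-np.array(s["position"]);k=(d[...,2]>-10)&(d[...,2]<60)&(np.hypot(d[...,0],d[...,1])<70);print(np.round(np.nanpercentile(d[k],[0,1,99,100],axis=0)))
E
```

```text
position: [584.4, 110.1, 49.0]
force: [-0.1, -0.2, 0.2]
gripper_force: 0.0
position: [586.1, 110.2, 172.6]
force: [-0.3, -0.0, -0.3]
gripper_force: 0.0
position: [624.2, -161.9, 171.6]
force: [0.7, 0.7, -0.6]
gripper_force: 0.0
clock: 19.45
position: [626.1, -217.7, 171.2]
tool_rot: [0.001, 0.709, 0.705, -0.0]
force: [-0.1, -1.0, 0.1]
width: 0.465
gripper_force: 0.0
n 99 702 40 21.8 z 139.8
m 144 587 108 31.1 z 104.7
mst 151 585 221 31.2 z 104.9
wst 207 473 174 45.4 z 59.9
-15 [410. 415. 523. 525.]
10 [410. 415. 523. 528.]
40 [410. 415. 523. 528.]
70 [411. 416. 524. 528.]
100 [413. 418. 524. 528.]
mouth -26.0
[ 626.74929212 -215.22485668  170.88678497]
w 1353 627 -214 45.0 z 60.3
[[-33. -12.  34.]
 [-32. -11.  36.]
 [ 34.  11.  60.]
 [ 34.  11.  60.]]
```

```bash
python3 -m handwheel '[[0,0.1,-5,0,4],[0,0.1,-10,0,4],[0,0.1,-14,0,4],[0,0.1,-17,0,4],[0,0.1,-18.8,0,4]]'| grep -E "pos|force:"; python3 -m handwheel '[[0,0,0,0,4],[-0.7,0.3,0,0,4],[-1.7,0.8,0,0,4],[-3,1.5,0,0,4],[-4.5,2.3,0,0,4]]'| grep -E "pos|force:"
python3 - <<'E'
from h import *
p=snapshot("scene");w=cloud(p);P=get_state()["position"];print(P)
rim(w,60,(P[0]+10,P[1]),75,"w")
cv2.imwrite("pics/s5.png",cv2.resize(p["image"][50:300,100:400,::-1],None,fx=2.4,fy=2.4))
E
```

```text
position: [627.0, -210.3, -16.9]
force: [-30.8, 16.0, 90.0]
gripper_force: 43.5
position: [585.2, -191.4, -15.5]
force: [5.8, -3.3, 7.8]
gripper_force: 4.5
[ 583.18207694 -190.20003103  -15.69306929]
w 156 586 -197 46.1 z 59.8
```

View pics/s5.png

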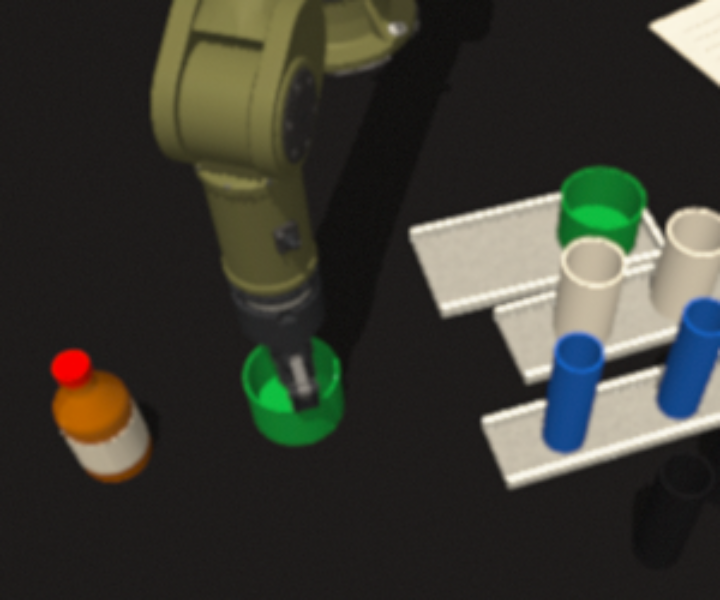

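The picture shows the fingers inside the green cup (293,390), which has slid along and stayed upright. Descending touched something (90 N), so I'll ease up 5 mm and check the clearance before dragging on.

```bash
python3 -m handwheel '[[0,0,0.3,0,4],[0,0,0.6,0,4]]'; python3 - <<'E'
from h import *
P=np.array(get_state()["position"]);print(P)
p=snapshot("scene");w=cloud(p);im=p["image"].astype(int)
ng=~(im[...,1]>im[...,0]+30)
d=w-P;k=ng&(np.hypot(d[...,0],d[...,1])<38)
q=w[k]; 
for lo in range(0,150,10):
  b=q[(q[:,2]>=lo)&(q[:,2]<lo+10)]-P
  if len(b): print(lo,len(b),np.round(np.r_[b.min(0)[:2],b.max(0)[:2]]))
rim(w,60,(P[0],P[1]),75,"w")
fl=w[(~ng)&(np.hypot(d[...,0],d[...,1])<38)&(w[...,2]<20)];print("floor z",np.round(np.percentile(fl[:,2],[5,50,95])))
E
```

```text
clock: 21.1
position: [581.0, -189.6, -12.4]
tool_rot: [-0.001, 0.707, 0.707, -0.0]
force: [-0.1, -0.4, 0.5]
width: 0.465
gripper_force: 0.0
[ 580.99209953 -189.55830562  -12.40586452]
0 1 [-24.  19. -24.  19.]
10 1 [-30.  21. -30.  21.]
40 2 [-19. -11. -18. -10.]
80 16 [ 18. -13.  30.  12.]
90 39 [ 21. -17.  33.  15.]
100 18 [ 11. -18.  27.  15.]
110 18 [ 20. -20.  25.  17.]
120 24 [ 16. -20.  30.  17.]
130 10 [ 30. -13.  38.   8.]
140 7 [36. -9. 38.  8.]
w 166 585 -195 45.5 z 59.3
floor z [ 2.  5. 15.]
```

```bash
python3 - <<'E'
from h import *
P=np.array(get_state()["position"]);print(P)
p=snapshot("scene");w=cloud(p)
for v in range(186,240,3):
  print(v,[(tuple(int(a) for a in np.nan_to_num(w[v,u])),tuple(int(a) for a in p["image"][v,u])) for u in(216,220,224)])
s,p,w=wcloud(); d=w-np.array(s["position"]); k=(d[...,2]>-10)&(d[...,2]<70)&(abs(d[...,1])<14)&(np.hypot(d[...,0],d[...,1])<37); 
for lo in range(-10,70,10):
  b=d[k&(d[...,2]>=lo)&(d[...,2]<lo+10)]; print(lo,len(b),len(b) and np.round(np.r_[b.min(0)[:2],b.max(0)[:2]]))
save(p,"w5")
E
```

```text
[ 581.30436665 -189.88979193  -12.13537028]
186 [((620, -199, 177), (38, 38, 38)), ((620, -191, 172), (38, 38, 38)), ((617, -183, 165), (36, 38, 37))]
189 [((620, -200, 167), (38, 38, 38)), ((619, -192, 162), (38, 37, 38)), ((619, -184, 158), (35, 36, 36))]
192 [((617, -201, 153), (40, 39, 40)), ((621, -193, 155), (37, 36, 37)), ((620, -185, 150), (37, 36, 37))]
195 [((614, -202, 139), (35, 36, 36)), ((620, -195, 144), (41, 41, 41)), ((620, -187, 140), (55, 53, 52))]
198 [((561, -201, 58), (38, 39, 38)), ((620, -196, 134), (68, 67, 65)), ((620, -188, 130), (133, 128, 121))]
201 [((605, -205, 107), (43, 48, 44)), ((623, -198, 128), (47, 46, 46)), ((626, -190, 129), (145, 139, 130))]
204 [((607, -206, 100), (39, 59, 42)), ((605, -198, 92), (43, 43, 45)), ((631, -191, 124), (143, 137, 128))]
207 [((608, -208, 89), (29, 137, 52)), ((609, -200, 87), (49, 48, 48)), ((638, -193, 124), (127, 123, 115))]
210 [((555, -207, 3), (18, 185, 64)), ((642, -203, 123), (52, 75, 54)), ((645, -195, 124), (112, 108, 103))]
213 [((565, -209, 5), (18, 191, 66)), ((645, -204, 117), (44, 115, 56)), ((648, -1
[... 332 characters left out ...]
, 38))]
225 [((622, -218, 42), (18, 121, 42)), ((626, -209, 43), (17, 122, 43)), ((628, -201, 41), (16, 121, 41))]
228 [((620, -220, 27), (16, 120, 40)), ((625, -211, 31), (17, 121, 43)), ((628, -202, 30), (20, 122, 43))]
231 [((620, -221, 15), (16, 120, 40)), ((625, -213, 18), (16, 121, 41)), ((628, -204, 17), (18, 121, 41))]
234 [((618, -223, 0), (28, 49, 27)), ((624, -214, 4), (27, 90, 36)), ((628, -206, 5), (23, 94, 35))]
237 [((625, -225, -2), (30, 27, 26)), ((630, -216, 1), (29, 27, 26)), ((634, -207, 1), (29, 26, 26))]
-10 0 0
0 0 0
10 5592 [-37. -14.  37.  14.]
20 0 0
30 191 [-26. -11.  27.  11.]
40 900 [-33. -12.  34.  11.]
50 1162 [-33. -12.  34.  12.]
60 1271 [-33. -12.  34.  11.]
```

View pics/w5.png

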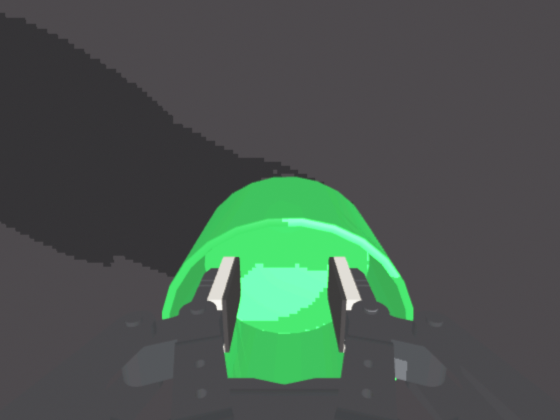

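The wrist view shows both fingers inside the green cup, with the linkage knuckles (190,300)/(375,300) close above its rim. They must have touched the rim when I went lower. It is now free at 0 N. I'll narrow the fingers to 2 cm and drag at this height.

```bash
python3 -m handwheel '[[0,0,0,0,2],[0,0,0,0,2],[-0.5,0.3,0,0,2],[-1.5,0.9,0,0,2],[-2.8,1.6,0,0,2]]'| grep -E "pos|force:";  python3 -m handwheel '[[-1.5,0.9,0,0,2],[-3,1.8,0,0,2],[-4.5,2.6,0,0,2],[-6,3.4,0,0,2],[-7.3,4.2,0,0,2]]'| grep -E "pos|force:"; python3 -m handwheel '[[-1,0.6,0,0,2],[-1.7,1,0,0,2],[-2.2,1.2,0,0,2]]'| grep -E "pos|force:"; python3 - <<'E'
from h import *
P=np.array(get_state()["position"]);print(P)
p=snapshot("scene");w=cloud(p);rim(w,60,(P[0]+14,P[1]-10),60,"w")
E
```

```text
position: [553.3, -174.3, -12.0]
force: [0.5, -0.7, 0.5]
gripper_force: 0.7
position: [479.9, -131.9, -12.0]
force: [0.8, -0.5, -0.0]
gripper_force: 0.8
position: [458.7, -120.3, -12.0]
force: [1.8, -0.2, 0.1]
gripper_force: 0.6
[ 458.73955622 -120.2712367   -12.01010726]
w 188 473 -135 46.7 z 60.2
```

```bash
python3 -m handwheel '[[1.1,0,0,0,2],[1.1,1,0,0,2],[1.1,2,0,0,2],[1.1,3.2,0,0,2],[1.1,4.5,0,0,2]]'| grep -E "pos|force:";  python3 -m handwheel '[[0,1,0,0,2],[0,1.9,0,0,2],[0,2.5,0,0,2],[0,2.5,0,0,2]]'| grep -E "pos|force:"; python3 - <<'E'
from h import *
P=np.array(get_state()["position"]);print(P)
p=snapshot("scene");w=cloud(p);rim(w,60,(P[0],P[1]-20),60,"w")
E
```

```text
position: [469.6, -74.8, -12.2]
force: [-0.1, -2.0, 1.0]
gripper_force: 1.7
position: [469.7, -49.9, -12.2]
force: [0.7, -1.1, 0.6]
gripper_force: 0.8
[469.7279373  -49.87699881 -12.20160075]
w 142 471 -75 45.8 z 60.2
```

```bash
python3 -m handwheel '[[-0.05,0.8,0,0,2],[-0.05,2,0,0,2],[-0.05,3.3,0,0,2],[-0.05,4.6,0,0,2],[-0.05,5.9,0,0,2]]'| grep -E "pos|force:";  python3 -m handwheel '[[0,1.3,0,0,2],[0,2.6,0,0,2],[0,3.9,0,0,2],[0,5.1,0,0,2],[0,6,0,0,2]]'| grep -E "pos|force:"; python3 -m handwheel '[[0,0.4,0,0,2],[0,0.6,0,0,2],[0,0.6,0,0,2]]'; python3 - <<'E'
from h import *
P=np.array(get_state()["position"]);print(P)
p=snapshot("scene");w=cloud(p);rim(w,60,(P[0],P[1]-25),60,"w");rim(w,60,(473,174),50,"wst")
E
```

```text
position: [469.2, 9.6, -12.2]
force: [-0.2, -2.5, 2.2]
gripper_force: 1.4
position: [469.3, 69.2, -12.2]
force: [-0.4, -2.7, 2.3]
gripper_force: 1.5
clock: 25.72
position: [469.3, 74.3, -12.1]
tool_rot: [0.0, 0.707, 0.707, 0.0]
force: [-0.7, -2.1, 0.8]
width: 0.233
gripper_force: 1.0
[469.30893548  74.30537936 -12.14275581]
w 160 471 49 46.3 z 60.1
wst 176 474 174 46.8 z 58.8
```

```bash
python3 -m handwheel '[[0,-0.8,0,0,2],[0,-1.8,0,0,2],[0,-1.8,0.5,0,2],[0,-1.8,3,0,2],[0,-1.8,7,0,2]]'| grep -E "pos|force:";  python3 -m handwheel '[[0,0,5,0,2],[0,0,10,0,2],[0,-5,14,0,2],[0,-10,14,0,2],[1,-15,14,0,2]]'| grep -E "pos|force:"; python3 -m handwheel '[[2,-5,0,0,2],[4,-9,0,0,2],[4,-9,0,0,2]]'; python3 - <<'E'
from h import *
p=snapshot("top");w=cloud(p);rim(w,60,(471,49),60,"w");rim(w,60,(473,174),60,"wst");rim(w,140,(702,40),40,"n");rim(w,140,(703,161),40,"nst");rim(w,105,(587,108),50,"m");rim(w,105,(585,221),50,"mst");rim(w,150,(582,-374),60,"bottle")
cv2.imwrite("pics/end.png",cv2.resize(p["image"][80:330,100:440,::-1],None,fx=2.35,fy=2.35))
E
```

```text
position: [468.2, 56.2, 57.9]
force: [1.1, 0.1, 0.3]
gripper_force: 0.0
position: [479.4, -94.7, 198.9]
force: [1.0, 0.0, -0.6]
gripper_force: 0.0
clock: 27.4
position: [519.2, -187.3, 197.5]
tool_rot: [0.001, 0.709, 0.705, -0.002]
force: [-0.4, 0.5, -0.1]
width: 0.236
gripper_force: 0.0
w 188 471 40 44.8 z 59.6
wst 210 473 174 45.3 z 59.7
n 104 702 40 22.0 z 139.7
nst 105 703 161 22.4 z 139.6
m 143 586 108 31.0 z 104.4
mst 157 584 221 31.5 z 104.1
bottle 123 583 -375 15.2 z 150.3
```

View pics/end.png

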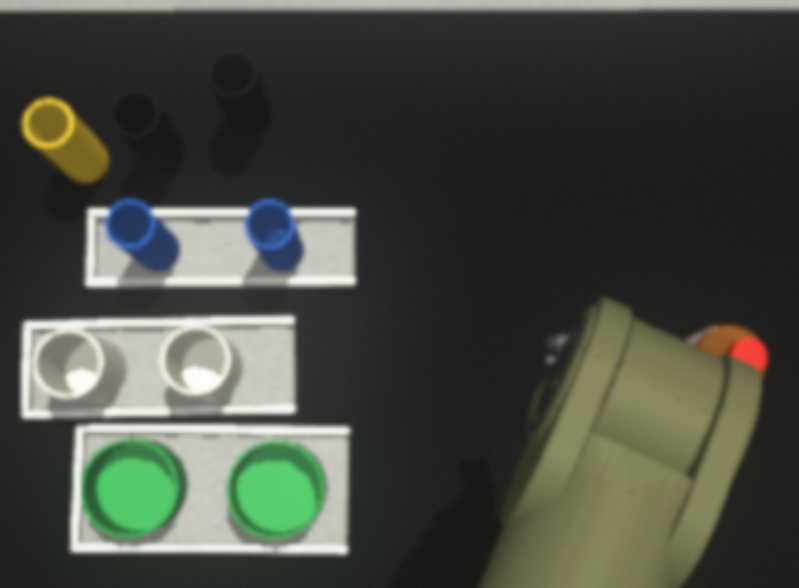

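The top view shows each cup standing upright in its row, well inside the mouth: blue at (270,225), white at (195,360) and green at (277,490). The stored cups and the bottle haven't moved, and the robot touches nothing.

```bash
python3 -c "
from rig import sign_off; print(sign_off())"
```

```text
the job is handed in; nothing more can be done
None
```

The job is handed in at about 27 s: all three cups stand upright in their rows, taken in order, with the stored cups and bottle unmoved; one risk is that the gripper pressed about 96 N (wrist reading) on the wide cup while lowering into it, under the 120 N wrist limit but a fail if the gripper's body (40 N limit) made that contact.

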